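Clear the tape roll and press the touch-latch chest ajar

ROBOT

A 6-joint arm with a two-finger parallel gripper is mounted at the origin on the work surface. World frame = base frame: x ahead of the robot, y to its left, z up, the work surface at z = 0. Lengths are in mm, angles in rad, forces in N, time in s.
With the tool pointing down it reaches from about 375 to 825 mm from the base axis. Payload 5.5 kg.
Tool frame: the origin (TCP) lies at the very end of the fingers, on their centre line; the grasp point (between the pads) lies 19 mm behind it; z points along the fingers, x is the direction in which the jaws open and shut, and the axes are right-handed (so a half turn about z gives the same grasp; the last joint's range is limited). The gripper opens to 85 mm and grips with 20 to 120 N. Pads are 22 mm wide; open, the fingers measure 114 mm over their backs; the gripper's body (76 mm by 85 mm) begins 54 mm behind the grasp point. The pads swing forward as they close: fully open they stand 13 mm farther back than shut.
Start: joints at [-1.33, 0.314, -0.047, 1.21, 0, 1.571], TCP at [143.085, -582.685, 231.299] pointing down, gripper open.
Joint ranges: [-2.67, 2.67], [-0.69, 1.73], [-1.03, 1.25], [-2.08, 2.16], [-1.42, 1.45], [-3.14, 3.14]. Speed limits (rad/s): [2.39, 2.39, 3.01, 3.14, 3.14, 3.14].

INTERFACE

Orientations are given as a unit quaternion [w, x, y, z].
In Python, from station import r, readout, eyes, order gives the robot as it stands. The module is installed in compiled form; this text tells all that it offers. Calls block until the motion is done:
- r.move_pose(position, orientation): joint-space move of the TCP to a pose.
- r.move_linear(position, velocity=150, rotation=None, threshold=None): straight line of the TCP; rotation=None keeps the orientation; velocity is the mean speed in mm/s. With threshold (N) it stops when the force on the tool has changed by that much, and returns True; else False.
- r.movej(angles): joint-space move.
- r.grip(opening, effort=None): opening from 0.0 (shut) to 1.0 (fully open); effort is the grip in N (None keeps the last); returns when the fingers have stopped.
- r.wait(seconds).
- r.inverse_kinematics(position, orientation): joint angles nearest the present ones, or None.
- readout.get_obs(): the state.
- eyes.get_image(name): name is "scene" or "top" or "wrist"; returns a dict with "frame" (400x640x3 uint8, red, green, blue), "vfov" (degrees; the focal length in pixels is half the picture's height over the tangent of half this angle, whatever the lens; pixels are square), "cx", "cy" (the principal point, pixels), "extrinsics" (4x4, takes a point from camera to world coordinates). Camera axes: x right, y down, z forward; pixel columns grow to the right and rows downward; lengths in mm; the calibration is good to about 2 mm. A picture is of the moment at which its call begins. There is no depth.
A pose or a line that the arm cannot do raises r.Unreachable and nothing moves.
- order.finish_job(): hands the job in, once; it reports no verdict.
The state is a dict: "time": time; "q": joint angles; "joint_vel": joint speeds; "joint_efforts": joint torques, N m; "eef_pos": TCP position; "tcp_rot": TCP orientation; "wrist_force": force on the tool from outside, world axes, zero at the start; "wrist_torque": the same for the moment, N m; "gripper_width": opening from 0.0 (shut) to 1.0 (fully open).
Only numpy, scipy, OpenCV 4.12 (cv2) and the standard library are available. Lean on these libraries where they do the work, as an engineer would, in place of code of your own. Each camera call takes 0.05 s, during which the arm holds its last target.

TASK

I need the stock in the wide plywood chest, the one whose white lid has a fixed white shelf beside it. Push the roll of tape that lies on that lid sideways, without lifting it, until it lies flat and wholly on the fixed shelf, off the lid. Then press the free edge of the lid down to release its touch catch and draw back, so that the spring lifts the lid ajar and stays so; leave the narrow box shut and everything else where it is.

Things in the scene. Friction and masses are not known exactly. Their poses are not given: they have to be found in the camera images.
- chest: wide plywood chest fixed to the table: 160 mm deep (x, -80 to 80), 290 mm wide (y, -145 to 145), 110 mm high. Origin: centre of its underside; x points from the lid's free edge to its hinge, z up. Handleless white lid over y -145 to 5 mm, x -75 to 75, top at 111 mm; hinge along y at x = 75. Fixed flat white shelf beside it, top at 110 mm
- chest_shelf (a point): centre of the top of the chest's fixed shelf, at x 0, y 76 mm, z 110 mm in the chest's frame; the shelf measures 160 mm (chest x) by 138 mm (chest y, 7 to 145); axes as the chest
- chest_lid_press (a point): point on the top of the chest's lid at its grey inlaid dot (18 mm across, flush), 20 mm in from the middle of the free edge; moves with the lid
- chest_lid (a joint): angle of the chest's lid, rad: 0 shut and latched, -0.04 pressed in to its firm stop (5 mm down at the dot), 0.42 sprung ajar (dot 55 mm higher). Pressing at the dot takes about 4 to 6 N; from about -0.025 the catch lets go, and as the finger draws back a damped spring lifts the lid to 0.42 in about a second. A shorter press leaves it shut. It does not latch again
- roll: brown roll of packing tape lying flat on the chest's lid, 86 mm across, hole 75 mm across, 48 mm high, 0.08 to 0.17 kg. Origin: centre of its underside, z up
- box: narrow plywood box fixed to the table, 160 mm deep (x), 110 mm wide (y), 110 mm high, no shelf; its own white touch-latch lid covers all its top and must stay shut. Origin: centre of its underside; axes as for the chest
- box_lid (a joint): angle of the narrow box's lid, rad: 0 shut, positive open
- jar: lidded grey jar, 48 mm diameter, 60 mm high, standing on the lid of the narrow box
- glue: small upright white bottle, 36 mm diameter, 100 mm high, standing on the table between chest and box
- carton: closed cardboard carton 70 x 120 x 70 mm at the back of the table
- cup: open white cup, 80 mm across, 90 mm high, at the back of the table
- driver: screwdriver lying on the table to the right; origin at its underside
- spare: larger roll of tape, 96 mm across and 48 mm high, lying on the table at the back; not the one to push

How it is judged (in metres and radians):
On the way, in this order (a step that is already met when the one before it is completed fails the run):
1. the roll lies at rest on the fixed shelf, off the lid, with the lid still shut (y of roll in the frame of chest between 0.048 and 0.11 m and x of roll in the frame of chest between -0.045 and 0.045 m and height (world z) of roll between 0.106 and 0.116 m and angle between roll's own z axis and vertical below 0.08 rad and linear speed of roll below 0.03 m/s and value of joint chest_lid below 0.05 rad), for 0.2 s.
2. the lid is pressed in (value of joint chest_lid below -0.018 rad), for 0.02 s.
3. the lid has sprung ajar (value of joint chest_lid above 0.3 rad), for 0.2 s.
At the end, for the whole second after the job is handed in: The chest's lid stands ajar (joint above 0.3 rad, still); the roll lies flat and still on the fixed shelf, its centre at y 48 to 110 mm and x -45 to 45 mm in the chest's frame; the narrow box is shut (y of roll in the frame of chest between 0.048 and 0.11 m and x of roll in the frame of chest between -0.045 and 0.045 m and height (world z) of roll between 0.106 and 0.116 m and angle between roll's own z axis and vertical below 0.08 rad and value of joint chest_lid above 0.3 rad and velocity of joint chest_lid below 0.1 rad/s and linear speed of roll below 0.02 m/s and value of joint box_lid between -0.05 and 0.05 rad); the robot touches nothing.
It fails at once if the roll is lifted (more than 12 mm above the lid) (height (world z) of roll above 0.123 m).
It fails at once if the roll is tipped or falls (angle between roll's own z axis and vertical above 0.35 rad or height (world z) of roll below 0.09 m).
It fails at once if the narrow box's lid opens (value of joint box_lid above 0.08 rad).
It fails at once if another thing is moved by more than 30 mm (distance of any of jar, glue, carton, cup, driver, spare from where it was at the start of the episode above 0.03 m).
It also fails if it takes over 48 s, if anything falls off the work surface, if the arm or the gripper's body presses on something with over 40 N, if the wrist force passes 120 N, or if a joint passes its speed limit or range.

## Working session

There is one attempt and no reset: what is moved stays moved. The work goes in short steps, each a Python script; the robot and the scene stay as the last script left them, time stands still between calls to the robot, and variables do not carry over. Pictures are saved under pics/ and viewed, and the job is handed in when it is done.

```bash
mkdir -p pics; ls; python3 - <<'E'
from station import r,readout,eyes,order
import cv2
for n in ["scene","top","wrist"]:
    d=eyes.get_image(n); cv2.imwrite(f"pics/{n}0.png",d["frame"][:,:,::-1]); print(n,d["vfov"],d["cx"],d["cy"],d["extrinsics"])
    import pickle; pickle.dump(d,open(f"{n}0.pkl","wb"))
o=readout.get_obs(); print(o)
E
```

```text
pics
scene 44.62387357643135 320.1973346291487 198.10038726709078 [[ 1.26944582e-01  7.98471821e-01 -5.88496240e-01  1.36078774e+03]
 [ 9.91895025e-01 -1.05426313e-01  7.09193305e-02 -1.92072774e+02]
 [-5.41590199e-03 -5.92729317e-01 -8.05383526e-01  1.17241664e+03]
 [ 0.00000000e+00  0.00000000e+00  0.00000000e+00  1.00000000e+00]]
top 46.6599683724675 312.8679956719783 204.82355856460447 [[-1.34057851e-02 -9.91266755e-01  1.31188815e-01  3.97998750e+02]
 [-9.99662603e-01  1.03674271e-02 -2.38158736e-02 -9.58817241e+01]
 [ 2.22477933e-02 -1.31463823e-01 -9.91071289e-01  1.46886239e+03]
 [ 0.00000000e+00  0.00000000e+00  0.00000000e+00  1.00000000e+00]]
wrist 64.05545172763183 313.6232490383407 201.67004475972888 [[ 2.38037936e-01 -9.36304162e-01 -2.58210101e-01  2.08605899e+02]
 [-9.71254373e-01 -2.29936384e-01 -6.15970992e-02 -5.67451907e+02]
 [-1.69827657e-03  2.65450136e-01 -9.64123094e-01  3.72425055e+02]
 [ 0.00000000e+00  0.00000000e+00  0.00000000e+00  1.00000000e+00]]
{'time': 0.15, 'q': array([-1.33000491e+00,  3.14036187e-01, -4.78221013e-02,  1.21019960e+00,
        1.27077163e-05,  1.57081721e+00]), 'joint_vel': array([-0.00141569, -0.00302899,  0.0018755 , -0.00191593, -0.00167833,
        0.00185444]), 'joint_efforts': array([ 1.02437803e-03, -5.40044582e+01,  3.40060008e+01,  1.32666188e-02,
        1.23790601e-04,  6.28451829e-06]), 'eef_pos': array([ 142.9847175 , -582.27278532,  230.66102036]), 'tcp_rot': array([-3.94224684e-04,  7.86908668e-01, -6.17069162e-01, -4.92453940e-04]), 'wrist_force': array([-0.736549  , -0.65633161, -0.35689589]), 'wrist_torque': array([-0.01570949,  0.0440266 , -0.046686  ]), 'gripper_width': 1.0019681614323777}
```

View pics/top0.png

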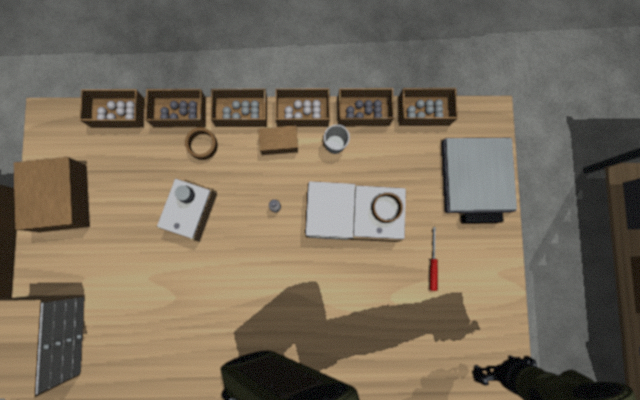

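View pics/scene0.png

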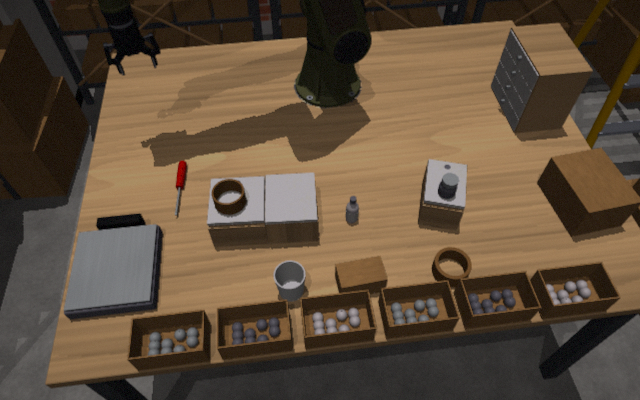

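The top view shows the chest at columns 306-405, rows 182-240, with the shelf on the left (world +y), the roll at about (386,207) and the dot at about (379,230). The glue is at (274,206) and the narrow box at (187,209). Next I measure these.

```bash
cat > h.py <<'E'
import numpy as np, cv2, pickle
def ray(d,uv,z):
    f=200/np.tan(np.radians(d["vfov"]/2)); E=d["extrinsics"]
    uv=np.atleast_2d(uv).astype(float)
    c=np.c_[(uv[:,0]-d["cx"])/f,(uv[:,1]-d["cy"])/f,np.ones(len(uv))]@E[:3,:3].T
    t=(z-E[2,3])/c[:,2]
    return (E[:3,3]+c*t[:,None])[:,:2]
def proj(d,P):
    f=200/np.tan(np.radians(d["vfov"]/2)); E=d["extrinsics"]
    p=(np.asarray(P,float)-E[:3,3])@E[:3,:3]
    return p[:2]/p[2]*f+[d["cx"],d["cy"]]
def chest(d,win,clos=9):
    hsv=cv2.cvtColor(d["frame"],cv2.COLOR_RGB2HSV)
    m=((hsv[...,1]<40)&(hsv[...,2]>110)).astype(np.uint8)
    k=np.zeros_like(m); u0,u1,v0,v1=win; k[v0:v1,u0:u1]=1; m&=k
    cs,_=cv2.findContours(m,cv2.RETR_EXTERNAL,cv2.CHAIN_APPROX_NONE)
    cs=[c for c in cs if cv2.contourArea(c)>60]
    pts=np.vstack(cs)[:,0,:]
    w=ray(d,pts,110)
    rc=cv2.minAreaRect(w.astype(np.float32)); return m,rc,cv2.boxPoints(rc)
def roll(d,win,z):
    hsv=cv2.cvtColor(d["frame"],cv2.COLOR_RGB2HSV)
    m=((hsv[...,1]>70)&(hsv[...,2]<125)).astype(np.uint8)
    k=np.zeros_like(m); u0,u1,v0,v1=win; k[v0:v1,u0:u1]=1; m&=k
    return m
E
python3 - <<'E'
from h import *
d=pickle.load(open("top0.pkl","rb")); s=pickle.load(open("scene0.pkl","rb"))
for dd,w in((d,(295,415,175,246)),(s,(203,325,170,245))):
    m,rc,b=chest(dd,w); print(rc); print(b)
a=cv2.resize(d["frame"][170:250,255:420],None,fx=4.8,fy=4.8,interpolation=cv2.INTER_NEAREST)
cv2.imwrite("pics/topz.png",a[:,:,::-1])
a=cv2.resize(s["frame"][160:255,195:375],None,fx=4.4,fy=4.4,interpolation=cv2.INTER_NEAREST)
cv2.imwrite("pics/scz.png",a[:,:,::-1])
E
```

```text
((558.0010375976562, -254.52117919921875), (292.60919189453125, 165.57217407226562), 86.30094909667969)
[[ 465.94846  -395.18    ]
 [ 631.17566  -405.862   ]
 [ 650.0536   -113.862366]
 [ 484.82642  -103.18036 ]]
((562.4306640625, -254.04995727539062), (288.7476501464844, 159.26271057128906), 86.15056610107422)
[[ 473.28647 -392.752  ]
 [ 632.1899  -403.4441 ]
 [ 651.5748  -115.3479 ]
 [ 492.67145 -104.65582]]
```

View pics/topz.png

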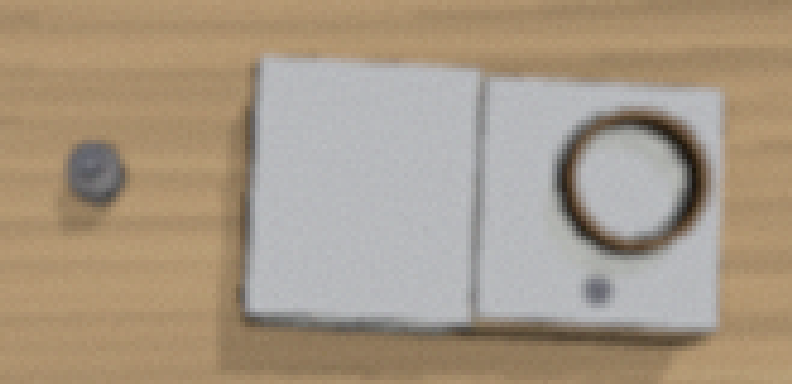

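View pics/scz.png

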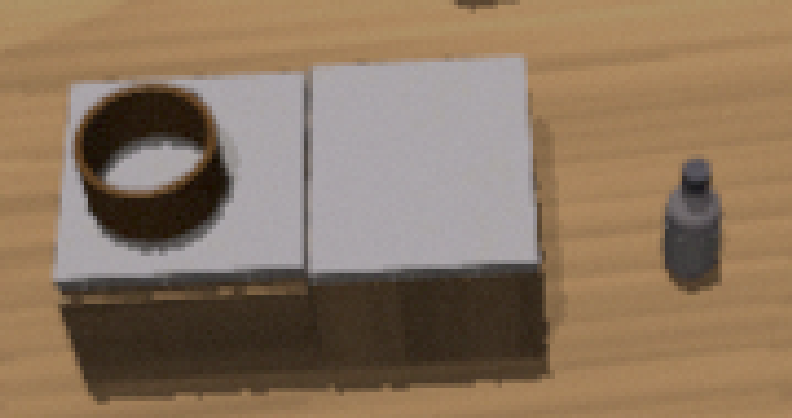

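```bash
cat >> h.py <<'E'
C=np.array([561.,-254.3]); YAW=np.radians(-3.75)
R=np.array([[np.cos(YAW),-np.sin(YAW)],[np.sin(YAW),np.cos(YAW)]])
def toC(w): return (np.atleast_2d(w)-C)@R
def toW(c): return R@np.asarray(c,float)+C
def quat():
    a=(YAW-np.pi/2)/2; return [0,np.cos(a),np.sin(a),0]
E
python3 - <<'E'
from h import *
from station import r,readout,eyes
d=pickle.load(open("top0.pkl","rb")); s=pickle.load(open("scene0.pkl","rb"))
a=ray(d,(386.6,207.2),159); b=ray(s,(227.7,191.3),159)
print("roll",a,b,toC(a),toC(b)); dot=ray(d,(378.9,229.9),111); print("dot",dot,toC(dot))
print("glue",toC(ray(d,(274.7,206),100)))
c=(toC(a)+toC(b))[0]/2
w=toW(c)
r.grip(0.0,40)
r.move_pose([w[0],w[1],290],quat())
o=readout.get_obs(); print(o["time"],o["eef_pos"],o["gripper_width"])
d=eyes.get_image("wrist"); pickle.dump(d,open("w1.pkl","wb")); cv2.imwrite("pics/w1.png",d["frame"][:,:,::-1])
E
```

```text
roll [[ 562.32994612 -338.0598527 ]] [[ 566.77809188 -339.56710192]] [[  6.80525507 -83.49353379]] [[ 11.34245583 -84.70663322]]
dot [[ 501.27177856 -321.87286036]] [[-55.18086222 -71.33459427]]
glue [[1.88871055e-01 2.39553208e+02]]
2.7 [ 563.86834144 -339.60645128  289.8963955 ] 0.0012449730711346434
```

View pics/w1.png

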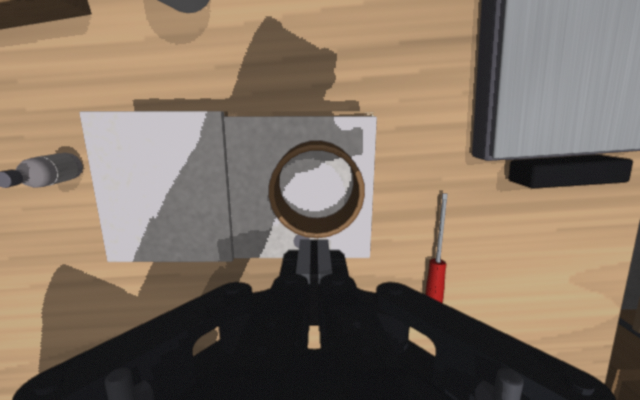

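The wrist view shows the roll's rim centred near (317,188). The chest's back corners are near (81,112) and (376,116), and its front corners near (107,261) and (370,257). The gap between lid and shelf is at column 228.

```bash
python3 - <<'E'
from h import *
d=pickle.load(open("w1.pkl","rb"))
hsv=cv2.cvtColor(d["frame"],cv2.COLOR_RGB2HSV); m=((hsv[...,1]>85)&(hsv[...,2]<150)).astype(np.uint8)
k=np.zeros_like(m); k[136:238,262:372]=1; m&=k
cs,_=cv2.findContours(m,cv2.RETR_EXTERNAL,cv2.CHAIN_APPROX_NONE); c=max(cs,key=cv2.contourArea)
print(cv2.minEnclosingCircle(c),cv2.boundingRect(c))
w,rad=cv2.minEnclosingCircle(ray(d,c[:,0],159).astype(np.float32)); print("roll",w,rad,toC(w))
print(toC(ray(d,[(81,112),(107,261),(376,116),(370,257),(226,114),(232,260)],110)))
E
```

```text
((316.0758361816406, 189.3185272216797), 47.97754669189453) (269, 142, 95, 96)
roll (565.6705932617188, -342.4955749511719) 43.11324691772461 [[ 10.42885975 -87.70127004]]
[[  77.84815705  139.31357801]
 [ -79.97064345  141.48411875]
 [  73.66255445 -146.69183499]
 [ -75.65461718 -147.62836282]
 [  75.76267029   -1.01936647]
 [ -78.99653076    3.90115968]]
```

```bash
python3 - <<'E'
from h import *
from station import r,readout,eyes
w=toW((8.5,-85.5))
r.move_linear([w[0],w[1],180],150)
print(r.move_linear([w[0],w[1],123],60,threshold=6), readout.get_obs()["eef_pos"],readout.get_obs()["wrist_force"])
w=toW((6,98)); r.move_linear([w[0],w[1],123],50)
print(readout.get_obs()["eef_pos"],readout.get_obs()["wrist_force"])
w=toW((6,82)); r.move_linear([w[0],w[1],123],60)
r.move_linear([w[0],w[1],200],120)
r.move_linear([*toW((-30,-75)),200],150)
print(readout.get_obs()["time"])
for n in ["top","scene","wrist"]:
    d=eyes.get_image(n); pickle.dump(d,open(n+"2.pkl","wb"));cv2.imwrite(f"pics/{n}2.png",d["frame"][:,:,::-1])
E
```

```text
False [ 564.24091857 -340.38478817  123.49494444] [ 0.2675407  -0.39589575 -0.08564833]
[ 573.39721973 -156.94444959  123.00406637] [-0.77022055 -0.15679342 -0.13479506]
10.9833
```

View pics/top2.png

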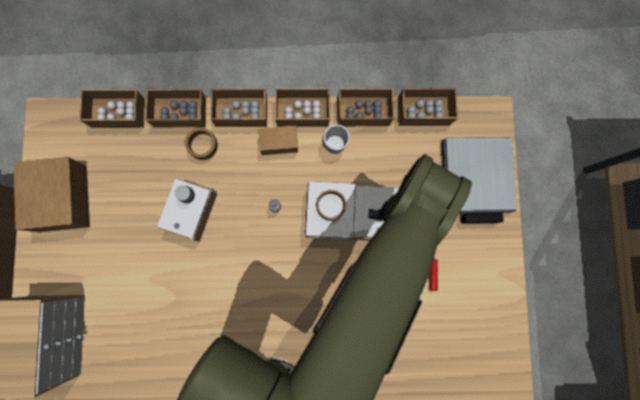

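View pics/scene2.png

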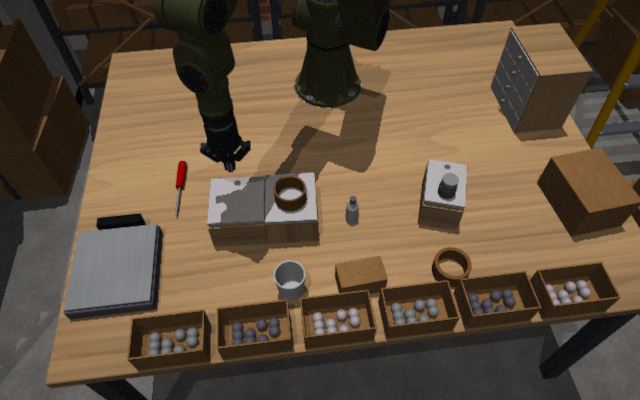

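View pics/wrist2.png

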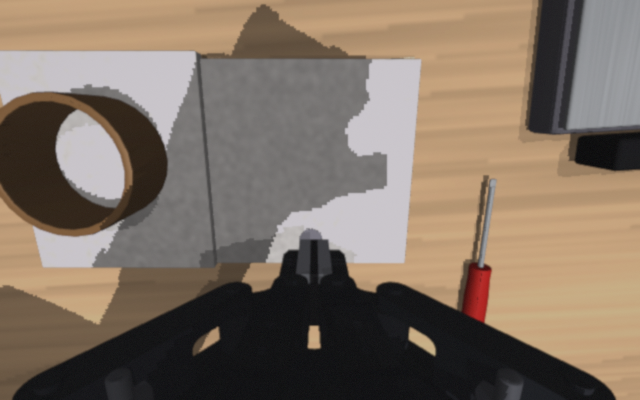

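The roll now lies on the shelf, with its rim centre at about (331,205) in top and (291,189) in scene. I will measure it against the required band.

```bash
python3 - <<'E'
from h import *
def fit(n,win):
    d=pickle.load(open(n+"2.pkl","rb"))
    hsv=cv2.cvtColor(d["frame"],cv2.COLOR_RGB2HSV); m=((hsv[...,1]>80)).astype(np.uint8)
    k=np.zeros_like(m); u0,u1,v0,v1=win; k[v0:v1,u0:u1]=1; m&=k
    cs,_=cv2.findContours(m,cv2.RETR_EXTERNAL,cv2.CHAIN_APPROX_NONE); c=max(cs,key=cv2.contourArea)
    w,rad=cv2.minEnclosingCircle(ray(d,c[:,0],158).astype(np.float32)); print(n,cv2.boundingRect(c),w,rad,toC(w))
fit("top",(310,352,186,226)); fit("scene",(268,316,172,207))
t=pickle.load(open("top2.pkl","rb")); s=pickle.load(open("scene2.pkl","rb"))
print(toC(ray(t,(330.5,205),158)),toC(ray(s,(291,189),158)))
print("dot scene",toC(ray(s,(237,182.5),111)))
w=pickle.load(open("wrist2.pkl","rb")); print("dot wrist",toC(ray(w,(312,237),111)))
E
```

```text
top (318, 191, 28, 19) (574.7831420898438, -180.63119506835938) 40.6180534362793 [[ 8.93546096 74.41253499]]
scene (273, 176, 33, 31) (587.9064331054688, -177.59359741210938) 55.12630081176758 [[21.83198561 78.30193321]]
[[ 4.45493118 77.03928134]] [[13.91365759 80.5120323 ]]
dot scene [[-54.80458163 -69.9226479 ]]
dot wrist [[-54.03472681 -73.84711921]]
```

The roll sits at about x 6-10, y 77 mm, well inside the band. Next comes the press on the dot.

```bash
python3 - <<'E'
from h import *
from station import r,readout,eyes
w=toW((-55,-71.5))
r.move_linear([*w,150],120)
r.move_linear([*w,118],60)
print(readout.get_obs()["eef_pos"])
print(r.move_linear([*w,104.5],12,threshold=12))
o=readout.get_obs();print(o["eef_pos"],o["wrist_force"])
r.wait(0.1)
r.move_linear([*toW((-62,-71.5)),190],80)
r.move_linear([*toW((-75,-71.5)),260],150)
r.wait(1.0)
print(readout.get_obs()["time"])
for n in ["top","scene","wrist"]:
    d=eyes.get_image(n); pickle.dump(d,open(n+"3.pkl","wb"));cv2.imwrite(f"pics/{n}3.png",d["frame"][:,:,::-1])
E
```

```text
[ 501.38160816 -322.03592319  117.8637043 ]
True
[ 501.04686124 -322.04002866  106.06058358] [-1.40475435  1.6926639   4.58278217]
16.3333
```

View pics/scene3.png

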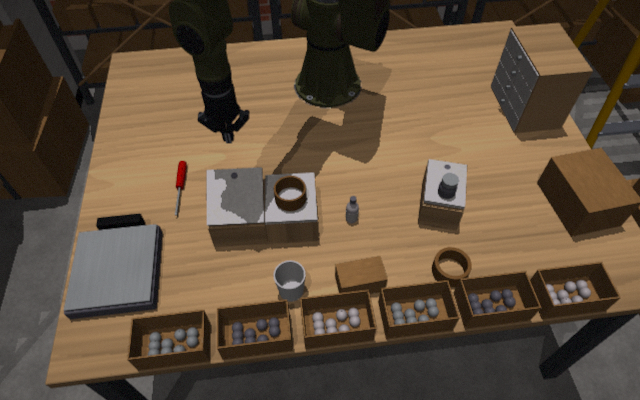

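View pics/wrist3.png

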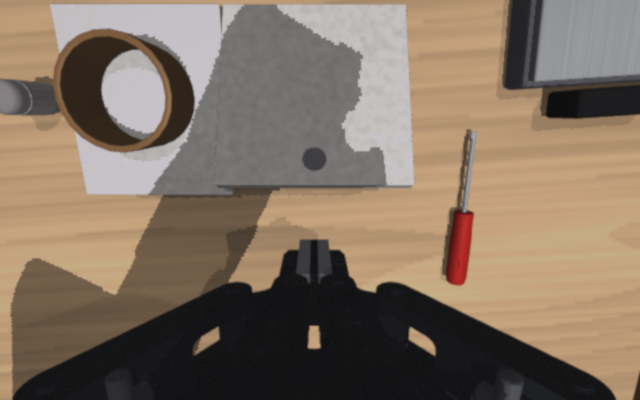

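The lid seems raised: its dot is now at (235,176) in scene, up from (237,182.5), and at (314,159) in wrist. I triangulate its height from the two views.

```bash
python3 - <<'E'
from h import *
s=pickle.load(open("scene3.pkl","rb")); w=pickle.load(open("wrist3.pkl","rb"))
def fitdot(d,win):
    g=cv2.cvtColor(d["frame"],cv2.COLOR_RGB2GRAY).astype(float); u0,u1,v0,v1=win; p=g[v0:v1,u0:u1]
    m=p<(np.median(p)*0.8); y,x=np.nonzero(m); return x.mean()+u0,y.mean()+v0,m.sum()
a=fitdot(w,(298,330,144,174)); b=fitdot(s,(229,241,171,181)); print(a,b)
for z in range(110,186,10):
    print(z,toC(ray(s,b[:2],z))[0],toC(ray(w,a[:2],z))[0])
for th in (0,0.42): print(th,proj(s,[*toW((75-130*np.cos(th),-70)),111+130*np.sin(th)]),proj(w,[*toW((75-130*np.cos(th),-70)),111+130*np.sin(th)]))
a=np.hstack([cv2.resize(s["frame"][150:250,195:330],None,fx=5,fy=5)]); cv2.imwrite("pics/sz3.png",a[:,:,::-1])
E
```

```text
(np.float64(313.8813559322034), np.float64(158.48426150121065), np.int64(413)) (np.float64(233.85714285714286), np.float64(175.28571428571428), np.int64(35))
110 [-82.05858123 -79.92035154] [-47.15563356 -72.68442235]
120 [-73.81262545 -78.09128601] [-45.78450105 -72.67980791]
130 [-65.56666968 -76.26222047] [-44.41336853 -72.67519348]
140 [-57.3207139  -74.43315494] [-43.04223602 -72.67057905]
150 [-49.07475813 -72.60408941] [-41.6711035  -72.66596461]
160 [-40.82880236 -70.77502387] [-40.29997099 -72.66135018]
170 [-32.58284658 -68.94595834] [-38.92883847 -72.65673575]
180 [-24.33689081 -67.11689281] [-37.55770595 -72.65212132]
0 [236.97476956 182.44614684] [310.95615215 167.1926124 ]
0.42 [233.97241368 173.4903976 ] [310.32437161 163.77260493]
```

View pics/sz3.png

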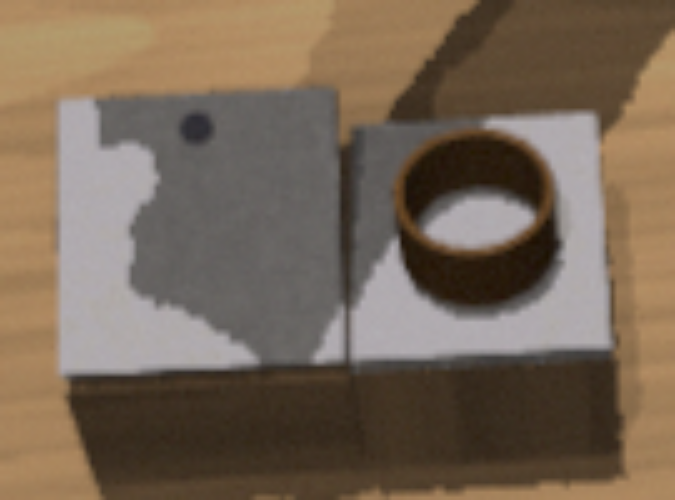

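The lid is ajar: the dot is at about z 160-165, against 111 when shut. The roll is flat on the shelf, and the gripper is well clear.

```bash
python3 - <<'E'
from station import readout,order
o=readout.get_obs(); print(o["time"],o["eef_pos"],o["wrist_force"]); order.finish_job()
E
```

```text
16.4833 [ 481.46674289 -320.72015965  260.0140202 ] [-0.76421777  0.82605325 -0.4328699 ]
the job is handed in; nothing more can be done
```

The roll of tape is on the fixed shelf and the chest lid is standing ajar. I handed the job in at 16.5 s; no verdict is reported.

- **Roll:** I put the closed fingers into the roll's hole and pushed it sideways off the lid, with the fingertips about 12 mm above the lid. It measured x 4–14 mm and y 77–81 mm in the chest's frame. An automatic rim fit in the scene view gave x 22 mm, but with a poor radius (55 mm for a 43 mm roll), so I ignored it. Every reading is inside the allowed band. After the press I checked the roll only by eye; it lay flat in the same place.
- **Lid:** I pressed the dot down about 5 mm until the force stop triggered, then drew back. From two camera views the dot was then about 50 mm higher, against 55 mm expected when fully ajar.
- **Clearance:** At hand-in the gripper was at z 260 mm, touching nothing. The narrow box and the other objects looked unmoved in the last scene picture; I did not measure them.
- **Disagreements:** The wrist camera placed the chest 2–5 mm to the side of where the other two cameras did. The chest x readings of the roll also differed between cameras by up to about 10 mm. Both were within tolerance.

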